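# Nest the beakers, try the pantry bin's lid and hold it open

### The job

I am putting the three steel beakers away in the pantry bin: first nest them upright and right down to the bottom, medium into large and small into medium, with the large one left about where it stands on the counter. Then, before you move its thumb slide, tug the bin's lid up by its bar handle to learn whether it is caught (you cannot see this); only if it is caught does the slide need to go fully to its other end, for sliding it on a free lid may catch it. Lift the lid to about 45 degrees and finish while still holding it there, so that I can load the beakers, without disturbing the jar, the tin and the ramekin.

Things in the scene. Friction and masses are not known exactly. Their poses are not given: they have to be found in the camera images.
- beaker_large: Largest of three plain steel beakers: open round cup standing upright, 70 mm tall, outer diameter 70 mm at the rim and 62 mm at the foot, wall 3 mm, floor 4 mm thick, about 130 g. Origin: centre of its underside, z up along its axis.
- beaker_medium: Medium steel beaker: 90 mm tall, outer diameter 54 mm at the rim and 48 mm at the foot, wall 3 mm, floor 4 mm thick, about 100 g. Nested in the large one, it stands on its floor (underside 4 mm above the large one's underside) and its rim stands 24 mm above the large one's rim. Origin: centre of its underside, z up along its axis.
- beaker_small: Small steel beaker, the slimmest: 110 mm tall, outer diameter 38 mm at the rim and 34 mm at the foot, wall 3 mm, floor 4 mm thick, about 70 g. Nested in the medium one, it stands on its floor and its rim stands 24 mm above the medium one's rim. Origin: centre of its underside, z up along its axis.
- bin: White pantry bin fixed on the counter, 240 (x) x 260 (y) x 114 mm high. Origin: centre of its underside; -x is its front (towards the robot), y its left. A fixed ledge 50 mm deep forms the front of its top; behind it, flush, lies the grey lid, hinged at the rear. An unseen bolt on the thumb slide may hold the lid: if it does so at one end of the slide, the other end frees it.
- lid (a joint): Angle of the lid (rad): 0 shut, grows as its front edge rises, stop at 1.25. It has no stay and falls shut when let go (0.45 kg: about 3 N upward at the bar lift it). When caught it has about 5 mm of play at its front edge (0.03 rad) and then stops hard.
- lid_handle (a point): Middle of the lid's bar handle: round steel bar, 12 mm diameter, 108 mm long, parallel to the bin's y axis, on two end posts 100 mm apart; its axis is 38 mm above the lid's face. When shut this point is 35 mm in front of the bin's centre and 152 mm above the counter. The bar can turn between the fingers as the lid swings.
- lid_hinge (a point): Point on the lid's hinge axis (parallel to the bin's y axis), in the middle of the bin's width, 115 mm behind the bin's centre and 109 mm above the counter. It does not move. The handle point lies 150 mm in front of and 43 mm above it when shut.
- catch (a joint): Travel of the thumb slide (m) along the bin's +y (left): 0 at its right end, 0.030 at its left end. It starts at its right end, whether the lid is caught or not. Slides stiffly (2 N) and stays where it is left.
- catch_knob (a point): Centre of the top of the thumb slide's knob: a dark steel block 26 mm (bin x) x 14 mm (bin y) x 22 mm high on the ledge, on the right of the bin's front (bin x -95 mm, bin y -95 to -65 mm), its top 137 mm above the counter.
- jar: Bystander: glass jar with a steel cap, diameter 68 mm, 110 mm tall. Origin: centre of its underside.
- tin: Bystander: food tin, diameter 66 mm, 85 mm tall. Origin: centre of its underside.
- ramekin: Bystander: white ceramic cup, diameter 84 mm, 50 mm tall. Origin: centre of its underside.
Not all that is in view belongs to the job. Leave any yellow look-alike of the beaker_medium alone.

How it is judged:
On the way, in this order (a step that is already met when the one before it is completed fails the run):
1. all three beakers nested, upright on the counter, let go, with the lid still shut (horizontal distance between beaker_medium and beaker_large below 0.01 m and z of beaker_medium in the frame of beaker_large between 0 and 0.012 m and horizontal distance between beaker_small and beaker_medium below 0.01 m and z of beaker_small in the frame of beaker_medium between 0 and 0.012 m and height (world z) of beaker_large below 0.02 m and angle between each of beaker_large, beaker_medium, beaker_small's own z axis and vertical below 0.15 rad and contact force between each of beaker_large, beaker_medium, beaker_small and the fingers below 0.1 N and value of joint lid below 0.05 rad), for 0.2 s.
2. the lid tugged up by the fingers against its play, or further, with the thumb slide not yet moved (value of joint lid above 0.012 rad and contact force between lid and the fingers above 0.5 N and distance of catch_knob from where it was at the start of the episode below 0.005 m), for 0.1 s.
3. the lid lifted well clear of its catch by the fingers (value of joint lid above 0.3 rad and contact force between lid and the fingers above 0.5 N), for 0.1 s.
At the end, for the whole second after the job is handed in: The lid stands still at 0.55 to 1.05 rad (about 45 degrees), held by the fingers and by nothing else; the beakers are nested upright on the counter (centres within 10 mm, medium and small each within 12 mm above the underside of the next larger), untouched; the bystanders stand where they stood (value of joint lid between 0.55 and 1.05 rad and velocity of joint lid between -0.1 and 0.1 rad/s and contact force between lid and the fingers above 0.5 N and contact force between lid and beaker_large below 0.1 N and contact force between lid and beaker_medium below 0.1 N and contact force between lid and beaker_small below 0.1 N and contact force between lid and jar below 0.1 N and contact force between lid and tin below 0.1 N and contact force between lid and ramekin below 0.1 N and horizontal distance between beaker_medium and beaker_large below 0.01 m and z of beaker_medium in the frame of beaker_large between 0 and 0.012 m and horizontal distance between beaker_small and beaker_medium below 0.01 m and z of beaker_small in the frame of beaker_medium between 0 and 0.012 m and height (world z) of beaker_large below 0.02 m and angle between each of beaker_large, beaker_medium, beaker_small's own z axis and vertical below 0.15 rad and contact force between each of beaker_large, beaker_medium, beaker_small and the fingers below 0.1 N); the arm keeps its last pose, push and grip.
It fails at once if the jar is pushed more than 20 mm or tipped (distance of jar from where it was at the start of the episode above 0.02 m or angle between jar's own z axis and vertical above 0.3 rad).
It fails at once if the tin is pushed more than 20 mm or tipped (distance of tin from where it was at the start of the episode above 0.02 m or angle between tin's own z axis and vertical above 0.3 rad).
It fails at once if the ramekin is pushed more than 20 mm or tipped (distance of ramekin from where it was at the start of the episode above 0.02 m or angle between ramekin's own z axis and vertical above 0.3 rad).
It fails at once if the largest beaker is moved more than 50 mm from where it stood (distance of beaker_large from where it was at the start of the episode above 0.05 m).
It also fails if it takes over 72 s, if anything falls off the work surface, if the arm or the gripper's body presses on something with over 40 N, if the wrist force passes 120 N, or if a joint passes its speed limit or range.

### The arm

A 7-joint arm with a two-finger parallel gripper is mounted at the origin on the work surface. World frame = base frame: x ahead of the robot, y to its left, z up, the work surface at z = 0. Lengths are in m, angles in rad, forces in N, time in s.
With the tool pointing down it reaches from about 0.35 to 0.9 m from the base axis. Payload 8.1 kg.
Tool frame: the origin (TCP) lies on the centre line of the jaws, within the pads' length; the fingertips stand 19 mm ahead of it and the grasp point (between the pads) is the TCP (arm.tip_reach is the distance from the TCP to the fingertips, in m); z points along the fingers, y is the line along which they close (so a half turn about z gives the same grasp; the last joint's range is limited). The gripper opens to 92 mm and grips with 3 to 60 N. Pads are 19 mm wide; open, the fingers measure 130 mm over their backs; the gripper's body (75 mm by 190 mm) begins 47 mm behind the grasp point.
Start: joints at [-1.437, 0.434, 0.025, 1.573, -0.012, 1.134, -0.075], TCP at [0.147, 0.608, 0.246] pointing down, gripper open.
Joint ranges: [-2.62, 2.62], [-0.44, 2.09], [-1.27, 1.32], [0.08, 2.57], [-1.32, 4.46], [0.12, 2], [-2.74, 2.74]. Speed limits (rad/s): [2.22, 2.22, 3.01, 3.01, 3.14, 3.14, 3.14].

### API

Orientations are given as a rotation vector (axis times angle).
In Python, from cell import arm gives the robot as it stands.
- The arm moves only by the tool arm_command, never from a script. Its argument "targets" is a list that holds one entry, the list of rows, each a list of 6 numbers: the shift along the tool's x, y, z in m, then the turn, a rotation vector about the tool's x, y, z in rad. A call has 1 to 10 rows; each row shifts and turns the commanded pose from where the row before left it, along the tool's axes as they then stand; what a row does not reach is not made up. A row lasts 1/8 s, in which the tool goes at most 62.5 mm and 10.7 degrees, less where a joint would pass 70% of its speed; a pose out of reach is approached as far as the arm can. A call with a gripper value outside its range is refused whole. "jaw" is the finger opening in m, from 0 to 0.0918, set as the call begins (left out, the last holds). The fingers move at their own pace and stop on an object; "newtons" is the grip in N (left out, the last holds). Time passes only in rows, so rows that do not move let the fingers close. It gives the time, the measured TCP pose, the force, the opening and the grip force at its end, in the units of the state.
- arm.observe(): the state, without advancing time (a new reading comes with each control period).
- arm.get_image(name): name is "scene" or "top"; returns a dict with "pixels" (420x560x3 uint8, red, green, blue), "z_map" (420x560 float32, m along the optical axis (not along the pixel's ray), 0 where there is no reading), "fx", "fy", "cx", "cy" (pixels), "xyz" and "rotation" of the camera in the world. Camera axes: x right, y down, z forward; pixel columns grow to the right and rows downward; lengths in m; the calibration is good to about 2 mm. A picture is of the moment at which its call begins.
- arm.sign_off(): hands the job in; it is judged then, once.
The state is a dict: "clock": time; "joints": joint angles; "dq": joint speeds; "joint_efforts": joint torques, N m; "position": TCP position; "ee_rot": TCP orientation; "force": force on the tool from outside, world axes, zero at the start; "ft_torque": the same for the moment, N m; "width": opening from 0.0 (shut) to 1.0 (fully open); "gripper_force": force on a finger pad.
Only numpy, scipy, OpenCV 4.12 (cv2) and the standard library are available. Lean on these libraries where they do the work, as an engineer would, in place of code of your own. Each camera call takes 0.05 s, during which the arm holds its last target. There are 200 camera calls.

## Working session

There is one attempt and no reset: what is moved stays moved. The work goes in short steps, Python scripts to look and compute and a tool call to move; the robot and the scene stay as the last step left them, time stands still between calls to the robot, and variables do not carry over. Pictures are saved under pics/ and viewed, at most 10 in all, crops included, and the job is handed in when it is done.

Besides the shell and the picture viewer there is one more tool, called after ">>>" as name([rows], argument=value, ...), one row to a line, values as JSON. arm_command: Moves the arm, as the interface text tells. Its arguments: {"type":"object","properties":{"targets":{"type":"array","items":{"type":"array","items":{"type":"array","items":{"type":"number"}}}},"jaw":{"type":"number"},"newtons":{"type":"number"}},"required":["targets"]}

```bash
mkdir -p pics; ls; python3 - <<'E'
from cell import arm
import cv2,numpy as np
s=arm.observe(); print(s)
for n in("scene","top"):
    d=arm.get_image(n); np.savez("%s0.npz"%n,**d)
    print(n,d["fx"],d["fy"],d["cx"],d["cy"],d["xyz"],d["rotation"])
    cv2.imwrite("pics/%s0.png"%n,d["pixels"][:,:,::-1])
E
```

```text
pics
{'clock': 0.0, 'joints': array([-1.43658652,  0.43524133,  0.02497544,  1.5741422 , -0.01157794,
        1.13397563, -0.07510393]), 'dq': array([ 0.00063246,  0.0013563 , -0.00168383, -0.00166594, -0.00261921,
       -0.0013759 ,  0.00143373]), 'joint_efforts': array([-2.81878902e-04, -6.67866397e+01,  9.84570198e-01, -3.14464438e+01,
       -6.05668151e-02,  4.27112239e-02,  1.67157918e-04]), 'position': array([0.14657258, 0.60705688, 0.24491614]), 'ee_rot': array([-3.71213146e-01, -3.11955934e+00,  2.54746593e-03]), 'force': array([-0.12935518, -0.19619524,  1.0484318 ]), 'ft_torque': array([ 0.01058893,  0.01472609, -0.02487939]), 'gripper_force': 0.0, 'width': 0.9967909941890074}
scene 384.1197019763906 384.1197019763906 271.43676198735295 208.31941164904268 [ 1.26320244 -0.4029896   1.10003473] [-2.15592924 -1.24043606  0.45613793]
top 385.8713012679874 385.8713012679874 275.6261931109247 204.00316146361766 [0.36137772 0.01698714 1.36992585] [-2.1503958   2.12106408 -0.18456649]
```

View pics/scene0.png

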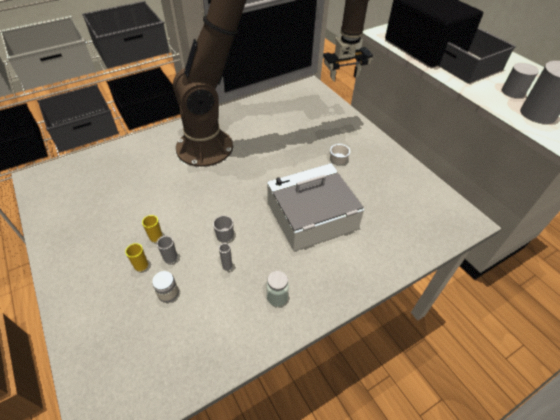

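View pics/top0.png

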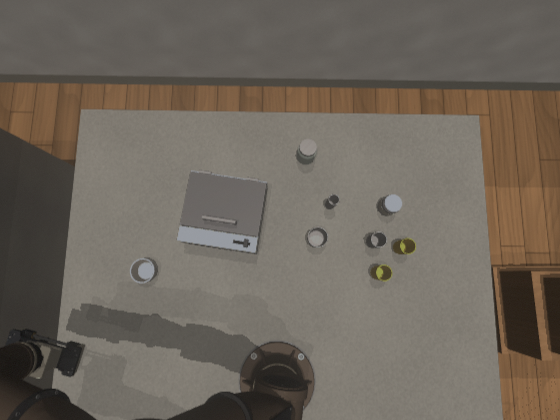

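The top view shows large (317,238), medium (377,240), small (333,202), the yellow ones (407,246) and (383,271), tin (392,204), jar (308,150), ramekin (143,270), and the bin about (222,212) with its knob at (241,243). Next I measure them from depth.

```bash
cat > h.py <<'E'
import numpy as np,cv2
from scipy.spatial.transform import Rotation as R
from scipy.optimize import least_squares
def cloud(d):
    z=d["z_map"];v,u=np.indices(z.shape)
    p=np.stack([(u-d["cx"])/d["fx"]*z,(v-d["cy"])/d["fy"]*z,z],-1)
    w=p@R.from_rotvec(d["rotation"]).as_matrix().T+d["xyz"]
    w[z<=0]=np.nan
    return w
def fitc(p,r):
    f=lambda c:np.hypot(p[:,0]-c[0],p[:,1]-c[1])-r
    return least_squares(f,p[:,:2].mean(0),loss="soft_l1",f_scale=.002)
def rim(w,uv,h,r,n=25):
    q=w[uv[1]-n:uv[1]+n,uv[0]-n:uv[0]+n].reshape(-1,3)
    q=q[np.isfinite(q[:,2])]; q=q[abs(q[:,2]-h)<.006]
    return q
E
python3 - <<'E'
from h import *
T=cloud(np.load("top0.npz"));S=cloud(np.load("scene0.npz"))
obs={"large":((317,238),.07,.0335,(224,229)),"medium":((377,240),.09,.0255,(167,249)),"small":((333,202),.11,.0175,(226,257)),
"tin":((392,204),.085,.033,(165,286)),"jar":((308,150),.11,.034,(277,285)),"ram":((143,270),.05,.04,(340,155)),"y1":((407,246),.09,.0255,(137,257)),"y2":((383,271),.09,.0255,(152,228))}
for k,(t,h,r,s) in obs.items():
    for n,W,uv in(("top",T,t),("sc",S,s)):
        q=rim(W,uv,h,r,16)
        if len(q)<5: print(k,n,len(q)); continue
        o=fitc(q,r)
        mid=(q[:,:2].min(0)+q[:,:2].max(0))/2
        a=W[uv[1]-16:uv[1]+16,uv[0]-16:uv[0]+16,2]
        print(k,n,len(q),o.x.round(4),"res",np.sqrt(np.mean(o.fun**2)).round(4),"bbox",mid.round(4),np.ptp(q[:,:2],axis=0).round(3),"zmax",np.nanmax(a).round(4))
for n,W,sl in(("top",T,np.s_[165:258,170:275]),("sc",S,np.s_[155:250,260:370])):
    q=W[sl].reshape(-1,3);q=q[np.isfinite(q[:,2])]
    f=q[abs(q[:,2]-.114)<.005]; b=cv2.minAreaRect((f[:,:2]*1000).astype(np.float32)); print(n,"lid",b,np.median(f[:,2]))
    f=q[(abs(q[:,2]-.156)<.007)]; print("handle",len(f),cv2.minAreaRect((f[:,:2]*1000).astype(np.float32)),f.mean(0).round(4))
    f=q[(abs(q[:,2]-.137)<.005)]; print("knobish",len(f),f.round(3)[::max(1,len(f)//12)].tolist())
print("table",np.nanmedian(T[300:330,330:400,2]),np.nanmedian(S[300:320,190:230,2]))
E
```

```text
large top 62 [ 0.4704 -0.1298] res 0.0012 bbox [ 0.4712 -0.1304] [0.068 0.065] zmax 0.0764
large sc 84 [ 0.4751 -0.1336] res 0.0018 bbox [ 0.4738 -0.133 ] [0.072 0.068] zmax 0.114
medium top 45 [ 0.4638 -0.3301] res 0.0011 bbox [ 0.4639 -0.3303] [0.05  0.051] zmax 0.0941
medium sc 78 [ 0.468 -0.334] res 0.0014 bbox [ 0.4678 -0.3341] [0.053 0.053] zmax 0.0966
small top 34 [ 0.5926 -0.1789] res 0.0012 bbox [ 0.5931 -0.1792] [0.038 0.036] zmax 0.1139
small sc 51 [ 0.5973 -0.1824] res 0.0012 bbox [ 0.5971 -0.1831] [0.039 0.037] zmax 0.1145
tin top 232 [ 0.6075 -0.3743] res 0.0135 bbox [ 0.5875 -0.3839] [0.058 0.06 ] zmax 0.0908
tin sc 300 [ 0.5844 -0.3726] res 0.0136 bbox [ 0.5932 -0.3877] [0.061 0.06 ] zmax 0.0926
jar top 224 [ 0.795  -0.0861] res 0.0139 bbox [ 0.774  -0.0931] [0.058 0.058] zmax 0.1161
jar sc 299 [ 0.7869 -0.0745] res 0.0137 bbox [ 0.777  -0.0968] [0.059 0.057] zmax 0.1158
ram top 123 [0.351  0.4599] res 0.0022 bbox [0.3505 0.4596] [0.08  0.082] zmax 0.058
ram sc 79 [0.3544 0.4563] res 0.0029 bbox [0.3541 0.4558] [0.084 0.084] zmax 0.1187
y1 top 48 [ 0.443  -0.4261] res
[... 854 characters left out ...]
115, 0.138], [0.437, 0.108, 0.138], [0.437, 0.102, 0.133], [0.434, 0.109, 0.136], [0.43, 0.108, 0.136]]
sc lid ((555.035400390625, 185.91207885742188), (263.6800537109375, 247.91342163085938), 82.15156555175781) 0.11468871029192784
handle 103 ((519.56689453125, 190.81381225585938), (107.17709350585938, 13.326946258544922), 82.06663513183594) [0.5204 0.1902 0.1561]
knobish 36 [[0.432, 0.107, 0.135], [0.437, 0.1, 0.138], [0.44, 0.11, 0.136], [0.445, 0.107, 0.136], [0.529, 0.242, 0.141], [0.449, 0.105, 0.136], [0.529, 0.242, 0.136], [0.454, 0.102, 0.137], [0.527, 0.236, 0.133], [0.457, 0.096, 0.137], [0.508, 0.138, 0.141], [0.517, 0.141, 0.137]]
table -0.0011930415504455283 0.000938322809948211
```

```bash
cat >> h.py <<'E'
def down(psi):
    c,s=np.cos(psi),np.sin(psi)
    return R.from_matrix(np.array([[-s,c,0],[c,s,0],[0,0,-1]]))
def rows(wps,st=None):
    "wps: (x,y,z,psi_deg,n rows); prints tool-frame rows from the present pose"
    from cell import arm
    s=st or arm.observe(); p=np.array(s["position"]);r=R.from_rotvec(s["ee_rot"])
    print("at",p.round(4),"t",round(s["clock"],2))
    for x,y,z,a,n in wps:
        P=np.array([x,y,z]);Q=down(np.radians(a)); p0,r0=p,r; w=(r0.inv()*Q).as_rotvec()
        for i in range(n):
            pn=p0+(P-p0)*(i+1)/n; rn=r0*R.from_rotvec(w*(i+1)/n)
            d=np.r_[r.inv().apply(pn-p).round(3),(r.inv()*rn).as_rotvec().round(2)]
            print([float(v)+0. for v in d],",")
            p=p+r.apply(d[:3]); r=r*R.from_rotvec(d[3:])
E
python3 -c "
from h import *
rows([(.42,.15,.25,15,10),(.466,-.332,.2,-35,10)])"
```

```text
at [0.1465 0.6071 0.245 ] t 0.1
[-0.037, -0.038, 0.0, 0.0, 0.0, 0.11] ,
[-0.042, -0.034, -0.001, 0.0, 0.0, 0.1] ,
[-0.044, -0.029, 0.0, 0.0, 0.0, 0.11] ,
[-0.047, -0.025, -0.001, 0.0, 0.0, 0.11] ,
[-0.05, -0.018, 0.0, 0.0, 0.0, 0.11] ,
[-0.052, -0.014, -0.001, 0.0, 0.0, 0.1] ,
[-0.052, -0.008, 0.0, 0.0, 0.0, 0.11] ,
[-0.053, -0.003, -0.001, 0.0, 0.0, 0.11] ,
[-0.054, 0.004, 0.0, 0.0, 0.0, 0.11] ,
[-0.052, 0.009, 0.0, 0.0, 0.0, 0.1] ,
[-0.048, -0.008, 0.005, 0.0, 0.0, 0.09] ,
[-0.048, -0.004, 0.005, 0.0, 0.0, 0.08] ,
[-0.048, 0.0, 0.005, 0.0, 0.0, 0.09] ,
[-0.049, 0.005, 0.005, 0.0, 0.0, 0.09] ,
[-0.047, 0.008, 0.005, 0.0, 0.0, 0.09] ,
[-0.047, 0.013, 0.005, 0.0, 0.0, 0.08] ,
[-0.045, 0.017, 0.005, 0.0, 0.0, 0.09] ,
[-0.044, 0.021, 0.005, 0.0, 0.0, 0.09] ,
[-0.042, 0.024, 0.005, 0.0, 0.0, 0.09] ,
[-0.039, 0.028, 0.005, 0.0, 0.0, 0.08] ,
```

>>> arm_command([
  [[-0.037,-0.038,0,0,0,0.11],[-0.042,-0.034,-0.001,0,0,0.1],[-0.044,-0.029,0,0,0,0.11],[-0.047,-0.025,-0.001,0,0,0.11],[-0.05,-0.018,0,0,0,0.11],[-0.052,-0.014,-0.001,0,0,0.1],[-0.052,-0.008,0,0,0,0.11],[-0.053,-0.003,-0.001,0,0,0.11],[-0.054,0.004,0,0,0,0.11],[-0.052,0.009,0,0,0,0.1]],
], jaw=0.075)

```text
clock: 1.35
position: [0.4204, 0.1487, 0.2498]
ee_rot: [-1.914, -2.491, -0.0]
force: [1.0, 0.4, 0.1]
width: 0.814
gripper_force: 0.0
```

>>> arm_command([
  [[-0.048,-0.008,0.005,0,0,0.09],[-0.048,-0.004,0.005,0,0,0.08],[-0.048,0,0.005,0,0,0.09],[-0.049,0.005,0.005,0,0,0.09],[-0.047,0.008,0.005,0,0,0.09],[-0.047,0.013,0.005,0,0,0.08],[-0.045,0.017,0.005,0,0,0.09],[-0.044,0.021,0.005,0,0,0.09],[-0.042,0.024,0.005,0,0,0.09],[-0.039,0.028,0.005,0,0,0.08]],
])

```text
clock: 2.6
position: [0.4657, -0.3325, 0.1992]
ee_rot: [-2.784, -1.454, 0.0]
force: [0.9, 1.3, 0.5]
width: 0.818
gripper_force: 0.0
```

>>> arm_command([
  [[0,0,0.04,0,0,0],[0,0,0.04,0,0,0],[0,0,0.02,0,0,0],[0,0,0.01,0,0,0],[0,0,0,0,0,0]],
])

```text
clock: 3.22
position: [0.4655, -0.3311, 0.0895]
ee_rot: [-2.783, -1.457, 0.001]
force: [0.2, -0.1, -0.5]
width: 0.817
gripper_force: 0.0
```

>>> arm_command([
  [[0,0,0,0,0,0],[0,0,0,0,0,0],[0,0,0,0,0,0],[0,0,0,0,0,0],[0,0,0,0,0,0]],
], jaw=0.03, newtons=15)

```text
clock: 3.85
position: [0.4662, -0.3316, 0.0903]
ee_rot: [2.782, 1.457, 0.001]
force: [1.3, -1.5, 6.3]
width: 0.582
gripper_force: 15.0
```

>>> arm_command([
  [[0,0,-0.02,0,0,0],[0,0,-0.05,0,0,0],[0,0,-0.05,0,0,0],[0,0,0,0,0,0],[0,0,0,0,0,0]],
])

```text
clock: 4.47
position: [0.4654, -0.3305, 0.2089]
ee_rot: [-2.782, -1.457, 0.0]
force: [0.3, 0.2, -1.3]
width: 0.578
gripper_force: 15.0
```

```bash
python3 - <<'E'
from cell import arm
from h import *
s=arm.observe();print(s["position"],s["width"]*.0921,s["gripper_force"])
for n in("scene","top"):
    d=arm.get_image(n);np.savez("%s1.npz"%n,**d);W=cloud(d)
    q=W.reshape(-1,3);q=q[np.isfinite(q[:,2])]
    # held beaker: vertical wall points below the fingers
    k=(np.hypot(q[:,0]-s["position"][0],q[:,1]-s["position"][1])<.05)&(q[:,2]>s["position"][2]-.087)&(q[:,2]<s["position"][2]-.023)
    p=q[k]; print(n,len(p),p.min(0),p.max(0))
    if len(p)>10:
        # cone fit: radius rises 24->27 over 90mm ; axis tilt free
        zb=s["position"][2]-.090
        f=lambda c:np.hypot(p[:,0]-c[0]-c[2]*(p[:,2]-zb),p[:,1]-c[1]-c[3]*(p[:,2]-zb))-(.024+.003*(p[:,2]-zb)/.09)
        o=least_squares(f,[*s["position"][:2],0,0],loss="soft_l1",f_scale=.002);print("base xy",o.x.round(4),np.sqrt(np.mean(o.fun**2)))
    cv2.imwrite("pics/%s1.png"%n,cv2.resize(d["pixels"][170:310,100:290] if n=="scene" else d["pixels"][170:310,260:450],None,fx=3,fy=3)[:,:,::-1])
E
```

```text
[ 0.46535245 -0.33046486  0.20886284] 0.0531899594585946 14.999885068828007
scene 208 [ 0.4410964  -0.35727674  0.12209275] [ 0.49249876 -0.30793553  0.18579297]
base xy [ 0.4649 -0.3319 -0.0009 -0.0232] 0.0015628626907410032
top 37 [ 0.4551449  -0.33604976  0.12399342] [ 0.48401913 -0.30247853  0.18222893]
base xy [ 0.4586 -0.329   0.0366  0.006 ] 0.0016515318798862374
```

View pics/scene1.png

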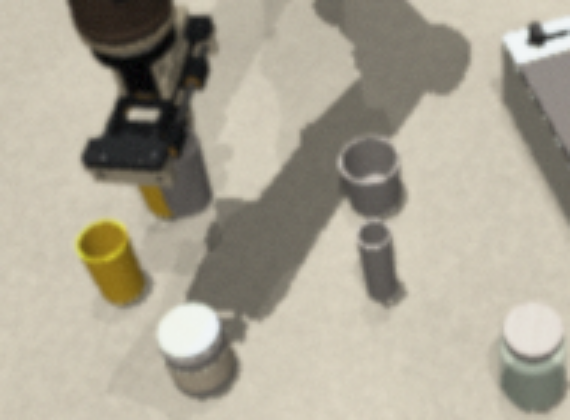

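The held beaker is the steel one, with the yellow look-alike behind it. Both cameras give a shift of about (0.010, 0.199) to the large one.

```bash
python3 -c "
from h import *
rows([(.4756,-.1318,.205,-35,5),(.4756,-.1318,.205,-35,1)])"
```

```text
at [ 0.465  -0.3303  0.2082] t 4.58
[0.034, -0.021, 0.001, 0.0, 0.0, 0.0] ,
[0.034, -0.021, 0.0, 0.0, 0.0, 0.0] ,
[0.034, -0.021, 0.001, 0.0, 0.0, 0.0] ,
[0.033, -0.02, 0.001, 0.0, 0.0, 0.0] ,
[0.034, -0.021, 0.0, 0.0, 0.0, 0.01] ,
[0.0, 0.0, 0.0, 0.0, 0.0, 0.0] ,
```

>>> arm_command([
  [[0.034,-0.021,0.001,0,0,0],[0.034,-0.021,0,0,0,0],[0.034,-0.021,0.001,0,0,0],[0.034,-0.02,0.001,0,0,0],[0.034,-0.021,0,0,0,0],[0,0,0.02,0,0,0],[0,0,0,0,0,0]],
])

```text
clock: 5.45
position: [0.4756, -0.1314, 0.185]
ee_rot: [-2.781, -1.458, 0.006]
force: [-0.2, -0.8, -1.0]
width: 0.576
gripper_force: 15.0
```

```bash
python3 - <<'E'
from cell import arm
from h import *
s=arm.observe();P=s["position"];print(P)
for n in("scene","top"):
    d=arm.get_image(n);W=cloud(d)
    q=W.reshape(-1,3);q=q[np.isfinite(q[:,2])]
    r=np.hypot(q[:,0]-P[0],q[:,1]-P[1])
    p=q[(r<.045)&(q[:,2]>P[2]-.085)&(q[:,2]<P[2]-.023)]
    zb=P[2]-.09
    f=lambda c:np.hypot(p[:,0]-c[0],p[:,1]-c[1])-(.024+.003*(p[:,2]-zb)/.09)
    o=least_squares(f,P[:2],loss="soft_l1",f_scale=.002)
    g=q[(r<.05)&(abs(q[:,2]-.07)<.006)]
    l=fitc(g,.0335); w=q[(r<.05)&(q[:,2]>.01)&(q[:,2]<.062)]
    print(n,len(p),o.x.round(4),len(g),l.x.round(4),"large-med",(l.x-o.x).round(4))
    cv2.imwrite("pics/%s2.png"%n,cv2.resize(d["pixels"][170:310,130:320] if n=="scene" else d["pixels"][170:310,230:420],None,fx=3,fy=3)[:,:,::-1])
E
```

```text
[ 0.47562481 -0.13143073  0.18497526]
scene 155 [ 0.4746 -0.1336] 60 [ 0.4749 -0.1335] large-med [0.0003 0.    ]h.py:12: RuntimeWarning: Mean of empty slice.
  return least_squares(f,p[:,:2].mean(0),loss="soft_l1",f_scale=.002)
  ret = um.true_divide(
Traceback (most recent call last):
  File "h.py", line 12, in fitc
    return least_squares(f,p[:,:2].mean(0),loss="soft_l1",f_scale=.002)
ValueError: Initial guess is outside of provided bounds
```

View pics/scene2.png

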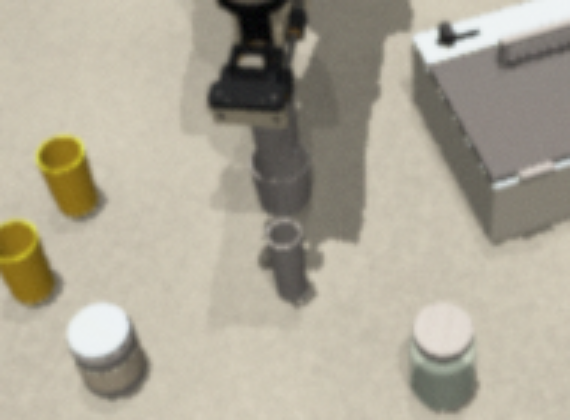

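The medium beaker is centred over the large one (at about (280,170) in the crop). Lowering it now.

>>> arm_command([
  [[0,0,0.03,0,0,0],[0,0,0.03,0,0,0],[0,0,0.02,0,0,0],[0,0,0.01,0,0,0],[0,0,0,0,0,0]],
])

```text
clock: 6.18
position: [0.4769, -0.1328, 0.0967]
ee_rot: [-2.784, -1.456, 0.001]
force: [-0.2, 0.3, -0.8]
width: 0.577
gripper_force: 15.0
```

>>> arm_command([
  [[0,0,0.002,0,0,0],[0,0,0,0,0,0]],
])

```text
clock: 6.42
position: [0.4775, -0.1323, 0.0952]
ee_rot: [2.783, 1.457, 0.001]
force: [-0.3, -0.4, -1.6]
width: 0.577
gripper_force: 15.0
```

>>> arm_command([
  [[0,0,0,0,0,0],[0,0,0,0,0,0],[0,0,0,0,0,0],[0,0,-0.02,0,0,0],[0,0,-0.05,0,0,0],[0,0,-0.06,0,0,0]],
], jaw=0.068)

```text
clock: 7.18
position: [0.4764, -0.1322, 0.2256]
ee_rot: [-2.783, -1.456, 0.003]
force: [2.2, 0.4, -0.2]
width: 0.741
gripper_force: 0.0
```

```bash
python3 - <<'E'
from cell import arm
from h import *
d=arm.get_image("scene");W=cloud(d);q=W.reshape(-1,3);q=q[np.isfinite(q[:,2])]
def ring(c,h,r,R=.05):
    g=q[(np.hypot(q[:,0]-c[0],q[:,1]-c[1])<R)&(abs(q[:,2]-h)<.005)]
    if len(g)<5: return print(h,len(g))
    o=fitc(g,r); print(h,len(g),o.x.round(4),np.sqrt(np.mean(o.fun**2)).round(4),"zmax",g[:,2].max().round(4))
ring((.475,-.1336),.094,.0255); ring((.475,-.1336),.070,.0335)
ring((.597,-.182),.11,.0175,.03)
rows([(.595,-.1815,.2,-35,3)])
E
```

```text
0.094 61 [ 0.4781 -0.1357] 0.0016 zmax 0.098
0.07 98 [ 0.4753 -0.1337] 0.0073 zmax 0.0749
0.11 47 [ 0.597  -0.1824] 0.0014 zmax 0.1145
at [ 0.4795 -0.1345  0.2326] t 7.22
[0.009, 0.04, 0.011, 0.0, 0.0, 0.0] ,
[0.009, 0.041, 0.011, 0.0, 0.0, 0.0] ,
[0.009, 0.04, 0.011, 0.01, 0.0, 0.0] ,
```

>>> arm_command([
  [[0.009,0.04,0.011,0,0,0],[0.009,0.041,0.011,0,0,0],[0.01,0.04,0.011,0,0,0],[0,0,0,0,0,0]],
])

```text
clock: 7.72
position: [0.5939, -0.1789, 0.1902]
ee_rot: [2.782, 1.457, -0.003]
force: [-0.9, -0.6, -0.5]
width: 0.742
gripper_force: 0.0
```

>>> arm_command([
  [[0,0,0.04,0,0,0],[0,0,0.03,0,0,0],[0,0,0.015,0,0,0],[0,0,0,0,0,0]],
])

```text
clock: 8.22
position: [0.5919, -0.1779, 0.1065]
ee_rot: [-2.782, -1.457, 0.001]
force: [-0.1, -0.4, 0.6]
width: 0.737
gripper_force: 0.0
```

>>> arm_command([
  [[0,0.004,-0.003,0,0,0],[0,0,0,0,0,0]],
])

```text
clock: 8.48
position: [0.5969, -0.181, 0.1113]
ee_rot: [2.781, 1.456, 0.003]
force: [-1.2, -0.7, -0.4]
width: 0.741
gripper_force: 0.0
```

>>> arm_command([
  [[0,0,0,0,0,0],[0,0,0,0,0,0],[0,0,0,0,0,0],[0,0,0,0,0,0],[0,0,0,0,0,0],[0,0,0,0,0,0]],
], jaw=0.02, newtons=12)

```text
clock: 9.22
position: [0.5957, -0.1804, 0.1097]
ee_rot: [-2.783, -1.457, 0.0]
force: [0.5, -0.6, -0.5]
width: 0.408
gripper_force: 12.0
```

>>> arm_command([
  [[0,0,-0.02,0,0,0],[0,0,-0.05,0,0,0],[0,0,-0.05,0,0,0],[0,0,0,0,0,0],[0,0,0,0,0,0]],
])

```text
clock: 9.85
position: [0.5956, -0.1802, 0.2302]
ee_rot: [-2.783, -1.457, -0.001]
force: [-0.9, -0.2, -0.8]
width: 0.404
gripper_force: 12.0
```

```bash
cat > held.py <<'E'
from cell import arm
from h import *
s=arm.observe();P=s["position"];print(P,s["width"]*.0921)
d=arm.get_image("scene");W=cloud(d);q=W.reshape(-1,3);q=q[np.isfinite(q[:,2])]
r=np.hypot(q[:,0]-P[0],q[:,1]-P[1]);zb=P[2]-.109
p=q[(r<.035)&(q[:,2]>max(zb+.005,.103))&(q[:,2]<P[2]-.023)]
f=lambda c:np.hypot(p[:,0]-c[0],p[:,1]-c[1])-(.017+.002*(p[:,2]-zb)/.11)
o=least_squares(f,P[:2],loss="soft_l1",f_scale=.002)
g=q[(np.hypot(q[:,0]-.478,q[:,1]+.1357)<.04)&(abs(q[:,2]-.094)<.005)];m=fitc(g,.0255)
print(len(p),"small",o.x.round(4),np.sqrt(np.mean(o.fun**2)).round(4),"medium",len(g),m.x.round(4))
D=m.x-o.x;print("delta",D.round(4));rows([(*(P[:2]+D),.235,-35,4)],s)
cv2.imwrite("pics/held_%.0f.png"%(s["clock"]*100),cv2.resize(d["pixels"][170:310,130:320],None,fx=3,fy=3)[:,:,::-1])
E
python3 held.py
```

```text
[ 0.59562166 -0.18020273  0.23018289] 0.03721770451405941h.py:12: RuntimeWarning: Mean of empty slice.
  return least_squares(f,p[:,:2].mean(0),loss="soft_l1",f_scale=.002)
  ret = um.true_divide(
Traceback (most recent call last):
  File "held.py", line 9, in <module>
    g=q[(np.hypot(q[:,0]-.478,q[:,1]+.1357)<.04)&(abs(q[:,2]-.094)<.005)];m=fitc(g,.0255)
                                                                            ~~~~^^^^^^^^^
  File "h.py", line 12, in fitc
    return least_squares(f,p[:,:2].mean(0),loss="soft_l1",f_scale=.002)
ValueError: Initial guess is outside of provided bounds
```

```bash
sed -i 's/;m=fitc(g,.0255)$/;M=fitc(g,.0255).x if len(g)>25 else np.array([.4781,-.1357])/; s/m\.x/M/g' held.py; python3 held.py
```

```text
[ 0.59528365 -0.17997519  0.22935559] 0.03767445476429742
120 small [ 0.5945 -0.1815] 0.0012 medium 0 [ 0.4781 -0.1357]
delta [-0.1164  0.0458]
at [ 0.5953 -0.18    0.2294] t 9.9
[-0.007, -0.03, -0.001, 0.0, 0.0, 0.0] ,
[-0.007, -0.031, -0.002, 0.0, 0.0, 0.0] ,
[-0.007, -0.03, -0.001, 0.0, 0.0, 0.0] ,
[-0.008, -0.031, -0.002, 0.0, 0.0, 0.0] ,
```

>>> arm_command([
  [[-0.007,-0.03,-0.002,0,0,0],[-0.007,-0.031,-0.002,0,0,0],[-0.007,-0.03,-0.001,0,0,0],[-0.008,-0.031,-0.001,0,0,0],[0,0,0,0,0,0],[0,0,0,0,0,0]],
])

```text
clock: 10.7
position: [0.4793, -0.1346, 0.2355]
ee_rot: [2.783, 1.458, -0.0]
force: [0.2, 0.1, -0.1]
width: 0.407
gripper_force: 12.0
```

```bash
python3 held.py; ls pics
```

```text
[ 0.47930871 -0.13458697  0.23549258] 0.037458363020764586
154 small [ 0.4787 -0.1362] 0.0013 medium 41 [ 0.4779 -0.1356]
delta [-0.0008  0.0006]
at [ 0.4793 -0.1346  0.2355] t 10.7
[0.0, 0.0, 0.0, 0.0, 0.0, 0.0] ,
[0.0, -0.001, 0.0, 0.0, 0.0, 0.0] ,
[0.0, 0.0, 0.0, 0.0, 0.0, 0.0] ,
[0.0, 0.0, 0.0, 0.0, 0.0, 0.01] ,
held_1070.png
held_990.png
scene0.png
scene1.png
scene2.png
top0.png
top1.png
```

>>> arm_command([
  [[0,0,0.03,0,0,0],[0,0,0.03,0,0,0],[0,0,0.03,0,0,0],[0,0,0.016,0,0,0],[0,0,0.008,0,0,0],[0,0,0,0,0,0]],
])

```text
clock: 11.5
position: [0.4792, -0.135, 0.1218]
ee_rot: [2.783, 1.457, -0.0]
force: [0.2, 0.4, -0.2]
width: 0.405
gripper_force: 12.0
```

>>> arm_command([
  [[0,0,0.003,0,0,0],[0,0,0,0,0,0]],
])

```text
clock: 11.75
position: [0.4793, -0.1347, 0.1191]
ee_rot: [2.783, 1.457, 0.001]
force: [0.4, -0.0, -0.4]
width: 0.41
gripper_force: 12.0
```

>>> arm_command([
  [[0,0,0,0,0,0],[0,0,0,0,0,0],[0,0,0,0,0,0],[0,0,-0.02,0,0,0],[0,0,-0.05,0,0,0],[0,0,-0.05,0,0,0],[0,0,0,0,0,0]],
], jaw=0.055)

```text
clock: 12.62
position: [0.4809, -0.1356, 0.2419]
ee_rot: [2.781, 1.456, 0.009]
force: [-0.3, -0.6, -1.3]
width: 0.598
gripper_force: 0.0
```

```bash
python3 - <<'E'
from cell import arm
from h import *
d=arm.get_image("scene");W=cloud(d);q=W.reshape(-1,3);q=q[np.isfinite(q[:,2])]
def ring(c,h,r,R=.05):
    g=q[(np.hypot(q[:,0]-c[0],q[:,1]-c[1])<R)&(abs(q[:,2]-h)<.005)]
    if len(g)<5: return print(h,len(g))
    o=fitc(g,r); print(h,len(g),o.x.round(4),np.sqrt(np.mean(o.fun**2)).round(4),"zmax",g[:,2].max().round(4))
ring((.478,-.1356),.118,.0175,.03);ring((.478,-.1356),.094,.0255); ring((.478,-.1356),.070,.0335)
cv2.imwrite("pics/nest.png",cv2.resize(d["pixels"][170:310,130:320],None,fx=3,fy=3)[:,:,::-1])
rows([(.5,.03,.25,-22,4),(.5182,.1923,.23,-8,4)])
E
```

```text
0.118 38 [ 0.481  -0.1375] 0.0015 zmax 0.1224
0.094 65 [ 0.4765 -0.1361] 0.0063 zmax 0.0989
0.07 66 [ 0.4725 -0.1333] 0.0037 zmax 0.0748
at [ 0.4799 -0.1348  0.2401] t 12.68
[0.037, -0.019, -0.002, 0.0, 0.0, -0.06] ,
[0.038, -0.017, -0.003, 0.0, 0.0, -0.05] ,
[0.038, -0.016, -0.002, 0.0, 0.0, -0.06] ,
[0.04, -0.012, -0.003, 0.0, 0.0, -0.05] ,
[0.039, -0.011, 0.005, 0.0, 0.0, -0.06] ,
[0.04, -0.009, 0.005, 0.0, 0.0, -0.06] ,
[0.04, -0.006, 0.005, 0.0, 0.0, -0.06] ,
[0.041, -0.004, 0.005, 0.0, 0.0, -0.07] ,
```

View pics/nest.png

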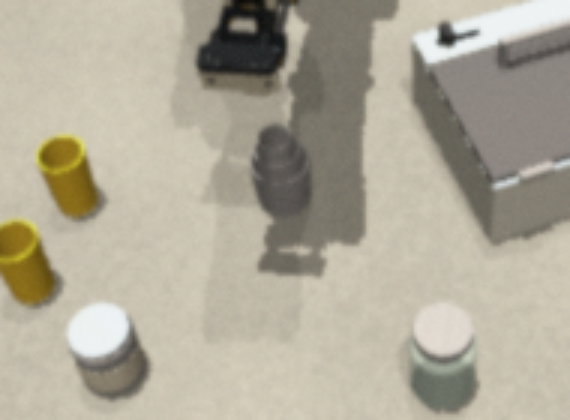

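The picture shows the three nested upright at about (280,170) in the crop, rims at 0.118, 0.094 and 0.070. Now to the handle.

>>> arm_command([
  [[0.037,-0.019,-0.002,0,0,-0.06],[0.038,-0.017,-0.003,0,0,-0.05],[0.038,-0.016,-0.002,0,0,-0.06],[0.04,-0.012,-0.003,0,0,-0.05],[0.039,-0.011,0.005,0,0,-0.06],[0.04,-0.009,0.005,0,0,-0.06],[0.04,-0.006,0.005,0,0,-0.06],[0.041,-0.004,0.005,0,0,-0.07],[0,0,0,0,0,0]],
])

```text
clock: 13.8
position: [0.5172, 0.197, 0.2274]
ee_rot: [-2.358, -2.074, 0.002]
force: [-0.3, 0.1, 0.1]
width: 0.6
gripper_force: 0.0
```

```bash
python3 -c "
from h import *
rows([(.5195,.1922,.155,-8,3)])"
```

```text
at [0.5172 0.197  0.2274] t 13.8
[-0.001, 0.001, 0.024, 0.0, 0.0, 0.0] ,
[-0.002, 0.001, 0.024, 0.0, 0.0, 0.01] ,
[-0.001, 0.001, 0.024, 0.0, 0.0, 0.0] ,
```

>>> arm_command([
  [[-0.001,0.001,0.03,0,0,0],[-0.002,0.001,0.024,0,0,0.01],[-0.001,0.001,0.018,0,0,0],[0,0,0,0,0,0]],
])

```text
clock: 14.3
position: [0.5196, 0.1874, 0.1556]
ee_rot: [-2.378, -2.053, 0.004]
force: [0.6, 0.8, 0.3]
width: 0.599
gripper_force: 0.0
```

>>> arm_command([
  [[0,0,0,0,0,0],[0,0,0,0,0,0],[0,0,0,0,0,0],[0,0,0,0,0,0],[0,0,0,0,0,0],[0,0,0,0,0,0],[0,0,0,0,0,0]],
], jaw=0, newtons=30)

```text
clock: 15.18
position: [0.5186, 0.1883, 0.1567]
ee_rot: [-2.375, -2.053, 0.003]
force: [-6.1, 0.9, 6.0]
width: 0.118
gripper_force: 30.0
```

>>> arm_command([
  [[0,0,-0.003,0,0,0],[0,0,-0.003,0,0,0],[0,0,-0.002,0,0,0],[0,0,0,0,0,0],[0,0,0,0,0,0]],
])

```text
clock: 15.8
position: [0.5211, 0.1878, 0.165]
ee_rot: [2.377, 2.052, 0.002]
force: [4.6, 1.1, -6.2]
width: 0.126
gripper_force: 30.0
```

>>> arm_command([
  [[0,0,-0.003,0,0,0],[0,0,-0.003,0,0,0],[0,0,0,0,0,0],[0,0,0,0,0,0]],
])

```text
clock: 16.3
position: [0.5234, 0.1874, 0.1716]
ee_rot: [2.375, 2.049, 0.008]
force: [13.5, -0.5, -10.3]
width: 0.12
gripper_force: 30.0
```

```bash
cat > lid.py <<'E'
from cell import arm
from h import *
s=arm.observe();print(s["position"],s["force"].round(1),s["width"]*.092)
c=np.array([.5545,.1868]);bx=np.array([np.cos(np.radians(-8)),np.sin(np.radians(-8))]);by=np.array([-bx[1],bx[0]])
for n in("scene","top"):
    q=cloud(arm.get_image(n)).reshape(-1,3);q=q[np.isfinite(q[:,2])]
    X=(q[:,:2]-c)@bx;Y=(q[:,:2]-c)@by
    k=(abs(Y)<.12)&(X>-.065)&(X<.105)&(q[:,2]>.1)&(q[:,2]<.135)&((abs(Y)>.07)|(X>.03))
    A=np.c_[X[k],np.ones(k.sum())];m=np.linalg.lstsq(A,q[k,2],rcond=None)[0]
    print(n,k.sum(),"slope angle",-np.arctan(m[0]).round(4))
E
python3 lid.py
```

```text
[0.52340263 0.18742596 0.17157422] [ 13.5  -0.5 -10.3] 0.011031352778315717
scene 1808 slope angle 0.0998
top 1199 slope angle 0.1004
```

The tug turned the lid to 0.10 rad, past its play of 0.03, so it is free and the slide stays put. I now lift along the hinge arc.

>>> arm_command([
  [[0,0.005,0,0,0,0],[0,0.005,-0.01,0,0,0],[0,0.005,-0.011,0,0,0],[0,0.006,-0.01,0,0,0],[0,0.007,-0.009,0,0,0],[0,0,0,0,0,0]],
])

```text
clock: 17.15
position: [0.5449, 0.1844, 0.2107]
ee_rot: [-2.373, -2.051, 0.007]
force: [-11.1, 1.8, 5.0]
width: 0.121
gripper_force: 30.0
```

>>> arm_command([
  [[0,0.006,-0.009,0,0,0],[0,0.007,-0.0095,0,0,0],[0,0.009,-0.0075,0,0,0],[0,0.0095,-0.007,0,0,0],[0,0,0,0,0,0],[0,0,0,0,0,0]],
])

```text
clock: 17.9
position: [0.5787, 0.1796, 0.2449]
ee_rot: [-2.376, -2.053, 0.0]
force: [-8.4, 2.2, 7.4]
width: 0.12
gripper_force: 30.0
```

>>> arm_command([
  [[0,0.003,-0.004,0,0,0],[0,0.003,-0.003,0,0,0],[0,0,0,0,0,0],[0,0,0,0,0,0],[0,0,0,0,0,0],[0,0,0,0,0,0]],
])

```text
clock: 18.65
position: [0.5859, 0.1785, 0.2503]
ee_rot: [2.377, 2.052, 0.001]
force: [4.3, 3.2, -12.0]
width: 0.121
gripper_force: 30.0
```

```bash
python3 - <<'E'
from cell import arm
from h import *
s=arm.observe();print(s["position"],s["force"].round(1),s["gripper_force"],s["dq"].round(3))
d=arm.get_image("scene");W=cloud(d)
cv2.imwrite("pics/end.png",cv2.resize(d["pixels"],(784,588))[:,:,::-1])
T=cloud(arm.get_image("top"));T0=cloud(np.load("top0.npz"));S0=cloud(np.load("scene0.npz"))
c=np.array([.5545,.1868]);bx=np.array([np.cos(np.radians(-8)),np.sin(np.radians(-8))]);by=np.array([-bx[1],bx[0]])
q=W.reshape(-1,3);q=q[np.isfinite(q[:,2])];X=(q[:,:2]-c)@bx;Y=(q[:,:2]-c)@by
k=(abs(Y)>.07)&(abs(Y)<.12)&(X>-.03)&(X<.1)&(q[:,2]>.125)&(q[:,2]<.25)
m=np.polyfit(X[k],q[k,2],1);print("lid",k.sum(),-np.arctan(m[0]))
for n,uv,h,A,B in(("tin",(165,286),.085,S0,W),("jar",(277,285),.11,S0,W),("ram",(340,155),.05,S0,W)):
    a,b=rim(A,uv,h,0,16),rim(B,uv,h,0,16);print(n,len(a),len(b),(b.mean(0)-a.mean(0)).round(4))
for h,r in((.118,.0175),(.094,.0255),(.07,.0335)):
    g=q[(np.hypot(q[:,0]-.478,q[:,1]+.1356)<r+.006)&(abs(q[:,2]-h)<.004)];print(h,fitc(g,r).x.round(4))
E
```

```text
[0.58592844 0.17845409 0.25029761] [  4.3   3.2 -12. ] 29.975388050079346 [ 0.002 -0.001 -0.001  0.001  0.    -0.     0.001]
lid 1181 0.7379576453582732
tin 300 297 [-0.0001  0.0002  0.0001]
jar 299 300 [0.0003 0.0001 0.    ]
ram 79 54 [ 0.0065  0.0146 -0.0003]
0.118 [ 0.4807 -0.1372]
0.094 [ 0.4769 -0.1355]
0.07 [ 0.4734 -0.1336]
```

View pics/end.png

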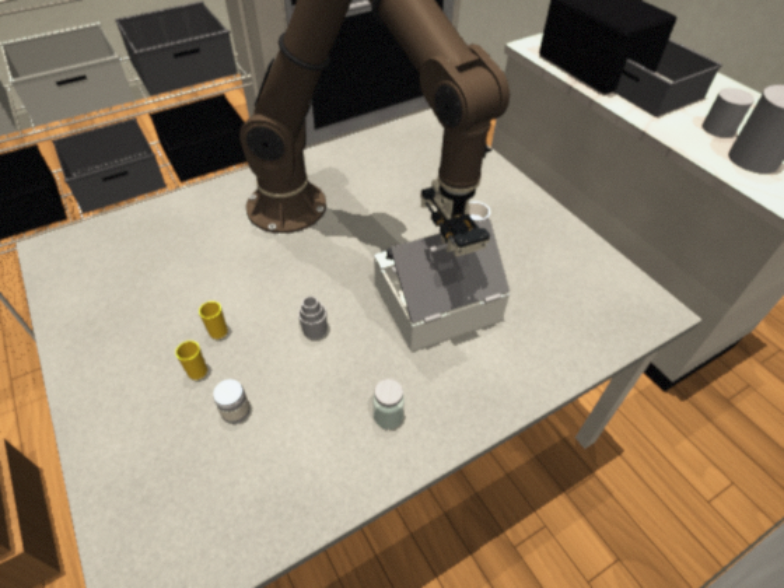

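The picture shows the lid held open by the fingers at about (460,240), at roughly 0.74 rad. The nest stands at (313,318). The ramekin at (480,213) is only partly hidden by the gripper, and the jar and tin have not moved.

```bash
python3 -c "
from cell import arm
print(arm.sign_off())"
```

```text
the job is handed in; nothing more can be done
None
```

The job is handed in (no verdict came back): the beakers are nested upright, the tug showed the lid free so I left the slide alone, and the arm is holding the lid at about 0.74 rad (42°). The jar and tin have not moved, and the ramekin, partly hidden by the gripper in the last picture, was never approached.

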